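# Lock the tape roll on its stand with the push-on clip

## Robot

A 7-joint arm with a two-finger parallel gripper is mounted at the origin on the work surface. World frame = base frame: x ahead of the robot, y to its left, z up, the work surface at z = 0. Lengths are in mm, angles in degrees, forces in N, time in s.
With the tool pointing down it reaches from about 425 to 875 mm from the base axis. Payload 8.4 kg.
Tool frame: the origin (TCP) lies at the very end of the fingers, on their centre line; the grasp point (between the pads) lies hold_point_z behind it (hold_point_z is the distance from the TCP to the grasp point, in mm); z points along the fingers, y is the line along which they close (so a half turn about z gives the same grasp; the last joint's range is limited). The gripper opens to 85 mm and grips with 20 to 120 N. Pads are 22 mm wide; open, the fingers measure 114 mm over their backs; the gripper's body (76 mm by 85 mm) begins 54 mm behind the grasp point. The pads swing forward as they close: fully open they stand 13 mm farther back than shut.
Start: joints at [67.598, 19.091, 2.286, 83.961, -0.768, 76.965, -3.352], TCP at [186.968, -622.501, 231.308] pointing down, gripper open.
Joint ranges: [-147.57, 147.57], [-21.85, 119.76], [-74.77, 79.35], [14.55, 137.4], [-85.83, 265.84], [4.83, 119.75], [-152.11, 152.11]. Speed limits (degrees/s): [127.2, 127.2, 159.86, 159.86, 180, 180, 180].

## Interface

Orientations are given as [roll, pitch, yaw] about the fixed x, y, z axes, in that order (R = Rz(yaw) Ry(pitch) Rx(roll)).
In Python, from workcell import move_pose, line_to, movej, open_gripper, grasp, sleep, inverse_kinematics, state, read_camera, camera_info, PlanningError, hand_in, hold_point_z gives the robot as it stands. Calls block until the motion is done:
- move_pose(position, orientation): joint-space move of the TCP to a pose.
- line_to(position, v=150, frame=None, force_limit=None): straight line of the TCP; frame=None keeps the orientation; v is the mean speed in mm/s. With force_limit (N) it stops when the force on the tool has changed by that much, and returns True; else False.
- movej(angles): joint-space move.
- open_gripper() and grasp(f_grip=None): open the fingers fully, or close them until they stop; f_grip is the grip in N (None keeps the last).
- sleep(seconds).
- inverse_kinematics(position, orientation): joint angles nearest the present ones, or None.
- state(): the state.
- read_camera(name): name is "scene" or "top"; returns the picture (480x640x3 uint8, red, green, blue); there is no depth.
- camera_info(name): a dict with "K" (3x3 intrinsics, pixels), "rvec" (rotation vector, rad) and "tvec" (3), from world to camera coordinates, as OpenCV has them. Camera axes: x right, y down, z forward; pixel columns grow to the right and rows downward; lengths in mm; the calibration is good to about 2 mm. A picture is of the moment at which its call begins. camera_info takes no time and is no camera call.
A pose or a line that the arm cannot do raises PlanningError and nothing moves.
- hand_in(): hands the job in; it is judged then, once.
The state is a dict: "clock": time; "qpos": joint angles; "dq": joint speeds; "joint_torque": joint torques, N m; "eef_pos": TCP position; "ee_rot": TCP orientation; "contact_force": force on the tool from outside, world axes, zero at the start; "torque": the same for the moment, N m; "gripper_width": opening from 0.0 (shut) to 1.0 (fully open); "grip_force": force on a finger pad.
Only numpy, scipy, OpenCV 4.12 (cv2) and the standard library are available. Lean on these libraries where they do the work, as an engineer would, in place of code of your own. Each camera call takes 0.05 s, during which the arm holds its last target. There are 200 camera calls.

## Task

Load the tape stand: slip the roll of tape over the upright spindle so that it lies flat on the foot plate, and let go of it. Then slide the open-mouthed retaining clip in sideways above the roll, pushing its mouth onto the narrow groove of the spindle until it snaps fully home, and let go. Press the clip gently, with never more than 25 N on the spindle or the roll, and leave the other things on the desk where they are.

Things in the scene. Friction and masses are not known exactly. Their poses are not given: they have to be found in the camera images.
- spindle: Steel foot plate, 90 x 90 x 10 mm, with an upright steel spindle. It lies in a grey tray fixed to the desk (142 mm square, rim 10 mm high), x and y along the tray's sides. Origin: on the spindle's axis at the plate's top, 14 mm over the desk. Shaft 24 mm in diameter up to z = 22.5 mm, then the groove, then a bevelled head 24 mm in diameter from 38.5 to 48.5 mm. Cannot lift, tip or turn.
- groove (a point): Point on the spindle's axis in the groove, 25 mm above the foot plate's top, level with the top of the mounted roll. The groove is 16 mm in diameter and runs from 2.5 mm below this point to 13.5 mm above it. The seated clip's origin comes to this point. Not fixed: pushed sideways with over about 4 N along a tray side, plate and spindle slide along until they meet a stop at the tray's rim, 8 to 32 mm from where they start, and stay where they are left.
- roll: Roll of cream paper tape lying flat, a ring 62 mm in outer diameter, 30 mm bore, 25 mm high, about 90 g. Origin: on its axis at the underside; z up.
- clip: Retaining clip lying flat, about 56 g: steel horseshoe 8 mm thick with two sprung jaws, black upright grip block at its back. Origin: centre of the round seat, underside; +x out of the open mouth. Spans x = -39 to +10 mm, 33 mm wide. The seat's bottom, at x = -8 mm, stops the groove hard. The clip fits the 16 mm groove only, not the 24 mm shaft; lying on the roll it has 5.5 mm of room up to the head.
- mouth (a point): Middle of the clip's mouth, 6.5 mm ahead of its origin, 4 mm above its underside. On either side a round lip of 3 mm radius, 11 mm apart at rest; each jaw springs out by up to 3.5 mm. Pushing the lips over the groove takes about 7 to 12 N, when the groove's axis is 4 to 1 mm ahead of this point; then the clip snaps in.
- grip_block (a point): Centre of the clip's black grip block, 31 mm behind the clip's origin and 23 mm above its underside. The block is 16 mm along the clip's x, 14 mm along its y, and reaches from 7 to 39 mm above the underside.
- pot: Bystander: empty terracotta pot, 110 mm across the rim, 100 mm high. Origin at the centre of its underside.
- gluestick: Bystander: white glue stick standing upright, 30 mm in diameter, 90 mm high. Origin at the centre of its underside.
- pliers: Bystander: folded multi-tool pliers with a red handle, about 90 x 22 x 14 mm, lying flat. Origin at its underside.
Mind the look-alikes: they are no part of the job. There is more than one size of the clip; the job needs the middle-sized.

How it is judged (in metres and radians):
On the way:
1. the roll lies flat on the foot plate around the spindle and is let go (horizontal distance between roll and spindle below 0.006 m and z of roll in the frame of spindle below 0.003 m and angle between roll's own z axis and vertical below 0.1 rad and contact force between the fingers and roll below 0.3 N), for 0.2 s.
At the end, for the whole second after the job is handed in: The roll lies flat on the foot plate around the spindle (within 3 mm in height). The clip sits in the groove above it: the centre of its seat within 2 mm of the spindle's axis, its underside 22.5 to 31 mm above the foot plate, tilted less than 0.15 rad. Roll and clip are let go and at rest (horizontal distance between roll and spindle below 0.006 m and z of roll in the frame of spindle below 0.003 m and horizontal distance between clip and spindle below 0.002 m and z of clip in the frame of spindle between 0.0225 and 0.031 m and angle between clip's own z axis and vertical below 0.15 rad and linear speed of each of clip, roll below 0.01 m/s); the robot touches nothing.
It fails at once if the clip is pressed on the spindle with more than 25 N (contact force between clip and spindle above 25 N).
It fails at once if the clip is pressed on the roll with more than 25 N (contact force between clip and roll above 25 N).
It fails at once if the pot, the glue stick or the pliers are moved by more than 20 mm (distance of any of pot, gluestick, pliers from where it was at the start of the episode above 0.02 m).
It also fails if it takes over 61 s, if anything falls off the work surface, if the arm or the gripper's body presses on something with over 40 N, if the wrist force passes 120 N, or if a joint passes its speed limit or range.

## Working session

There is one attempt and no reset: what is moved stays moved. The work goes in short steps, each a Python script; the robot and the scene stay as the last script left them, time stands still between calls to the robot, and variables do not carry over. Pictures are saved under pics/ and viewed, at most 10 in all, crops included, and the job is handed in when it is done.

```bash
mkdir -p pics; ls; python3 - <<'E'
from workcell import *
import cv2
for n in("scene","top"):
    im=read_camera(n); cv2.imwrite(f"pics/{n}0.png",im[:,:,::-1])
    c=camera_info(n); print(n,c)
s=state();print(s["clock"],s["eef_pos"],s["ee_rot"],hold_point_z)
E
```

```text
pics
scene {'K': array([[612.12535836,   0.        , 323.53594256],
       [  0.        , 612.12535836, 233.04030591],
       [  0.        ,   0.        ,   1.        ]]), 'rvec': array([ 1.20878717,  2.35731855, -0.93472301]), 'tvec': array([ 343.76342805, -313.80179626, 1314.61050977])}
top {'K': array([[540.66008138,   0.        , 328.68543092],
       [  0.        , 540.66008138, 241.04191221],
       [  0.        ,   0.        ,   1.        ]]), 'rvec': array([ 2.16972575, -2.15918171,  0.15256757]), 'tvec': array([-26.35243498, 602.45305594, 893.9590952 ])}
0.1 [ 186.85718206 -622.14214319  230.52174878] [-1.79917707e+02  4.00375419e-03  1.67174158e+01] 18.700000000000003
```

View pics/scene0.png

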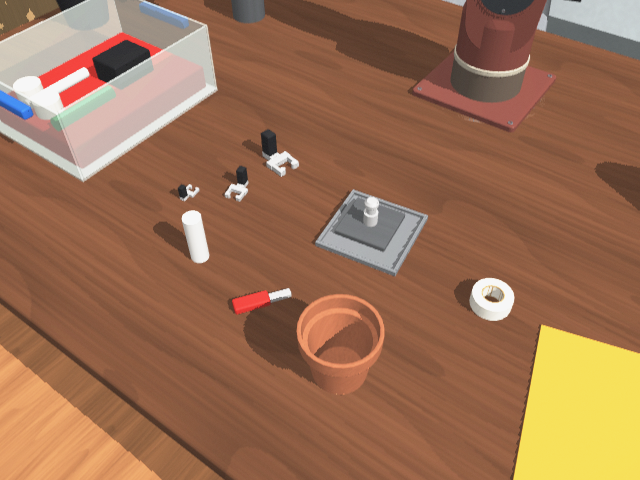

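View pics/top0.png

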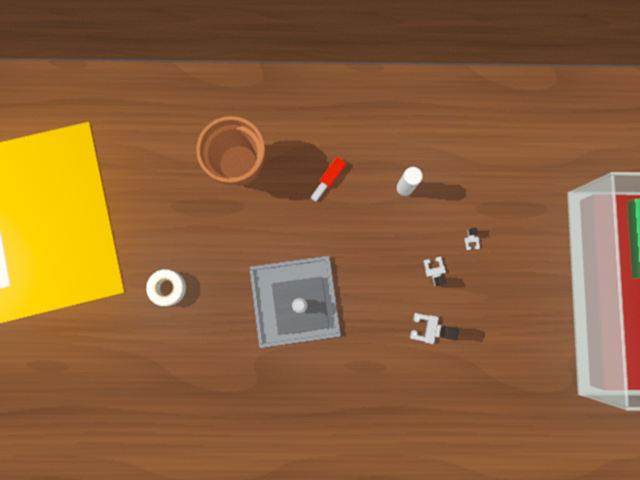

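The scene shows three clips. In the top view they are large (428,329), medium (434,270) and small (472,240), and the middle-sized one is the one I need. There is only one tape roll, at top (166,288), and the spindle is at top (299,305). Next is a close crop to check these.

```bash
cat > h.py <<'E'
from workcell import *
import cv2, numpy as np
def ray(n,px):
    c=camera_info(n);R=cv2.Rodrigues(np.array(c["rvec"]))[0];t=np.array(c["tvec"])
    return -R.T@t, R.T@np.linalg.inv(c["K"])@[px[0],px[1],1]
def pix(n,px,z):
    o,d=ray(n,px);return o+d*(z-o[2])/d[2]
def proj(n,p):
    c=camera_info(n);return cv2.projectPoints(np.float64(p).reshape(-1,3),np.array(c["rvec"]),np.array(c["tvec"]),np.array(c["K"]),None)[0].reshape(-1,2)
def crop(n,cx,cy,w,h,s,im=None):
    im=read_camera(n) if im is None else im
    x0,y0=int(cx-w/2),int(cy-h/2)
    return cv2.resize(np.ascontiguousarray(im[y0:y0+h,x0:x0+w,::-1]),None,fx=s,fy=s,interpolation=cv2.INTER_CUBIC)
E
python3 - <<'E'
from h import *
t=read_camera("top");s=read_camera("scene")
# each 400x300
a=crop("top",434,270,50,37.5.__int__()+1,8,t)[:300]
b=crop("top",295,303,100,75,4,t)
c=crop("scene",238,185,50,38,8,s)[:300]
d=crop("scene",372,228,100,75,4,s)
cv2.imwrite("pics/c1.png",np.vstack([np.hstack([a,b]),np.hstack([c,d])]))
print(pix("top",(166,288),25),pix("top",(299.5,305.5),62),pix("top",(434,267),8))
# roll centre by threshold in both
for n,im,(x0,y0,x1,y1) in(("top",t,(140,260,195,315)),("scene",s,(460,270,525,330))):
    g=im[y0:y1,x0:x1].astype(int); m=(g.min(2)>120).astype(np.uint8)
    ct=max(cv2.findContours(m,0,2)[0],key=cv2.contourArea)
    print(n,np.array(cv2.minEnclosingCircle(ct)[0])+[x0,y0],cv2.boundingRect(ct))
E
```

```text
[521.12886576 255.92828755  25.        ] [491.92886933  24.7779023   62.        ] [ 561.00628254 -210.92122234    8.        ]
top [165.0206604  287.92148781] (6, 9, 39, 38)
scene [491.32444191 298.79970932] (10, 8, 45, 43)
```

View pics/c1.png

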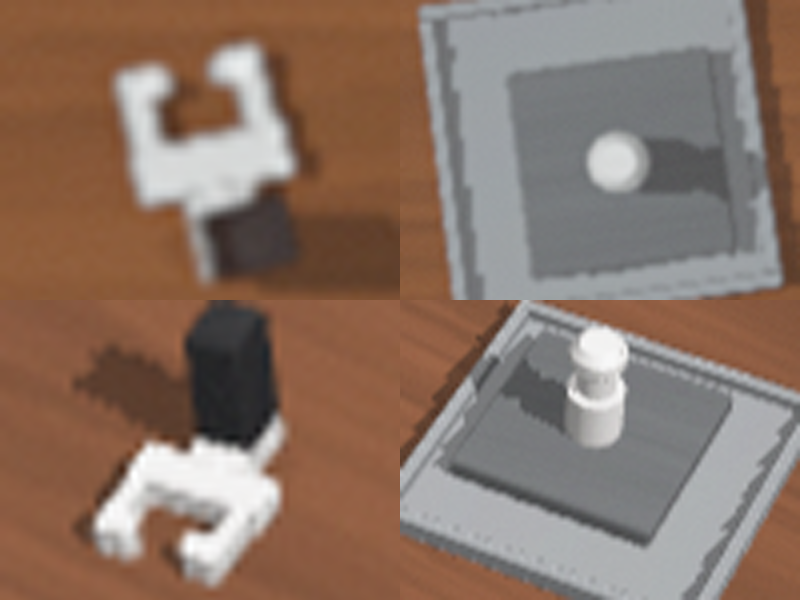

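The crop confirms the middle clip. In the top view its lips are near (432,258) and the block top is at (441,280), with the mouth facing away from the base at about 12° yaw. The spindle head is at top (298.4,304.6), and the plate sits nearer the tray's right (-y) side. Next I fit the poses.

```bash
python3 - <<'E'
from h import *
from scipy.optimize import least_squares as ls
a=np.linspace(0,2*np.pi,90)
def bb(n,p):
    q=proj(n,[[p[0]+31*np.cos(t),p[1]+31*np.sin(t),z] for z in(0,25) for t in a]);return np.r_[q.min(0),q.max(0)]
f=lambda p:np.r_[bb("top",p)-[145.5,268.5,184.5,306.5],bb("scene",p)-[469.5,277.5,514.5,320.5]]
r=ls(f,[521,256]);print("roll",r.x,r.fun.round(1))
A=lambda u,v:(409+(u+.5)/8-.5,251+(v+.5)/8-.5)
B=lambda u,v:(245+(u-400+.5)/4-.5,265+(v+.5)/4-.5)
C=lambda u,v:(213+(u+.5)/8-.5,166+(v-300+.5)/8-.5)
D=lambda u,v:(322+(u-400+.5)/4-.5,190+(v-300+.5)/4-.5)
obs=[("top",A(192,56),(10,0,8)),("top",A(258,238),(-31,0,39)),("scene",C(155,543),(10,0,8)),("scene",C(228,325),(-31,0,39)),
 ("top",A(118,72),(10,16.5,8)),("top",A(262,42),(10,-16.5,8))]
def g(p):
    c,s=np.cos(p[2]),np.sin(p[2]);return np.concatenate([proj(n,[p[0]+c*x-s*y,p[1]+s*x+c*y,z])[0]-px for n,px,(x,y,z) in obs])
r=ls(g,[550,-211,.2]);c,s=np.cos(r.x[2]),np.sin(r.x[2])
print("clip",r.x[:2],np.degrees(r.x[2]),r.fun.round(1),"block",r.x[0]-31*c,r.x[1]-31*s)
obs2=[("top",B(615,160),62.5),("scene",D(601,345),62.5),("scene",D(595,437),16)]
r=ls(lambda p:np.concatenate([proj(n,[*p,z])[0]-px for n,px,z in obs2]),[490,25]);print("spindle",r.x,r.fun.round(1))
for nm,q,z in(("tray TL",(420,5),10),("trayTR",(745,0),10),("trayBR",(782,285),10),("plTL",(510,75),14),("plTR",(710,48),14),("plBR",(735,250),14),("plBL",(533,280),14)):
    print(nm,pix("top",B(*q),z)[:2].round(1))
print(*[pix("top",q,10)[:2].round(1) for q in((250.5,267.5),(330,257.5),(340,336),(260.5,347))])
E
```

```text
roll [521.62222918 261.00180973] [-0.6  1.2  0.3 -0.6 -0.6 -0.1  0.   0.5]
clip [ 567.0813829  -209.78208717] 10.748772163122974 [-0.4  0.5 -0.  -0.5 -1.   0.1 -0.1 -0.1 -0.2  0.2 -0.1  0.6] block 536.6252966619867 -215.56367961740176
spindle [494.46799754  28.52876452] [-1.1 -0.7 -0.3  0.6 -0.3 -2.3]
tray TL [561.2 115.2]
trayTR [564.1 -27.9]
trayBR [440.1 -44.4]
plTL [530.4  74.8]
plTR [542.6 -12.5]
plBR [455.2 -23.8]
plBL [442.1  63.4]
[558.3 113.6] [576.7 -26.3] [439.9 -44.2] [420.7  93.4]
```

```bash
python3 - <<'E'
from h import *
Y=7.7
move_pose([521.5,260.5,110],[180,0,Y]); print(state()["qpos"])
print(line_to([521.5,260.5,2],v=120,force_limit=15))
grasp(30); s=state();print(s["clock"],s["eef_pos"],s["gripper_width"],s["grip_force"])
line_to([521.5,260.5,80],v=150)
line_to([493.5,27,80],v=200)
s=state();print(s["clock"],s["eef_pos"],s["gripper_width"],s["grip_force"],s["qpos"])
print(inverse_kinematics([536.6,-215.5,60],[180,0,10.7]),inverse_kinematics([498,90,60],[180,0,-82.3]))
t=read_camera("top");s=read_camera("scene")
cv2.imwrite("pics/c2.png",np.hstack([crop("top",295,300,100,100,4,t),crop("scene",372,215,100,100,4,s)]))
E
```

```text
[  13.16820398   26.58121637  -55.08454501   99.58780925   23.63191034
   66.33948705 -131.19148696]
False
4.9333 [522.02287248 260.65900788   2.7574023 ] 0.7014098366499568 33.026589303945
6.925 [493.48613391  28.14885859  79.99478321] 0.6986094019859748 32.68726468322711 [  41.78841782   17.1613193   -56.06331895  113.00937439   16.68390619
   58.30809551 -104.22118059]
[ 56.01694995  27.09367776 -47.50897436 102.87200485  22.78905383
  60.11643857 -79.28828676] [ -77.29638536   34.99184424   79.0563048   117.05141552  -39.62031697
   61.99575738 -151.6347834 ]
```

View pics/c2.png

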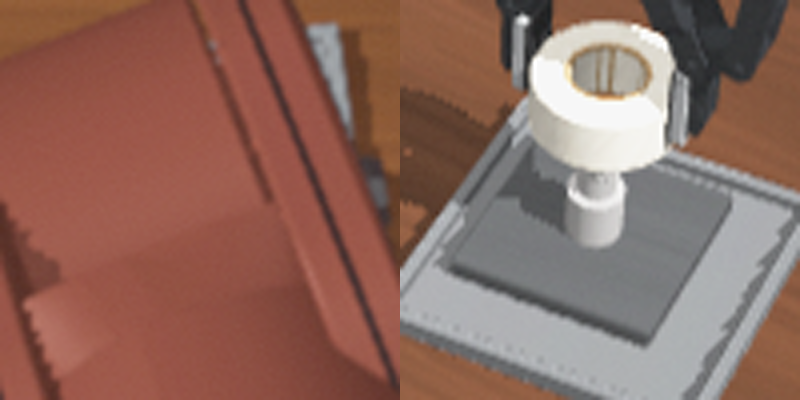

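The roll is held above the spindle. In the scene view the bore centre is at about (374.4,182.9), and the top view is hidden by the arm. I'll compare the bore position with the spindle's in the same camera.

```bash
python3 - <<'E'
from h import *
print("bore top",pix("scene",(374.4,182.9),103)[:2],"head",pix("scene",(372.1,201.1),62.5)[:2], state()["eef_pos"])
print(proj("scene",[493.5,27,103]),proj("scene",[493.5,28,62.5]),proj("top",[493.5,28,62.5]))
# pure image comparison: axis direction
p=[inverse_kinematics([480,95,60],[180,0,y]) for y in(-82.3,97.7)]
print(p)
for pos,y in(([536.6,-215.5,60],10.7),([536.6,-215.5,60],190.7),([440,20,60],7.7),([440,20,60],187.7),([535,30,60],187.7),([535,30,60],7.7),([498,90,60],97.7),([488,-30,60],97.7)):
    q=inverse_kinematics(pos,[180,0,y]);print(pos,y,None if q is None else np.round(q,0))
E
```

```text
bore top [493.4834029   30.56336288] head [493.29231513  28.740812  ] [493.5187966   28.26783582  80.02382406]
[[372.46766146 182.01261999]] [[371.642165  200.9871991]] [[297.54642169 304.53237087]]
[array([ 43.98602167,  25.7584014 , -70.13326446, 114.28272316,
        28.26362709,  59.66901394, 148.3573407 ]), array([ 45.17130737,  27.10192137, -72.01482014, 114.25128716,
        29.8899351 ,  60.4031654 , -32.94149709])]
[536.6, -215.5, 60] 10.7 [ 56.  27. -48. 103.  23.  60. -79.]
[536.6, -215.5, 60] 190.7 [ 66.  34. -63. 102.  34.  65.  93.]
[440, 20, 60] 7.7 [  47.   12.  -58.  121.   12.   54. -101.]
[440, 20, 60] 187.7 [ 50.  13. -63. 121.  14.  54.  78.]
[535, 30, 60] 187.7 [ 44.  28. -63. 108.  29.  61.  67.]
[535, 30, 60] 7.7 [  37.   24.  -53.  109.   22.   59. -108.]
[498, 90, 60] 97.7 [ 44.  29. -71. 112.  32.  62. -33.]
[488, -30, 60] 97.7 [ 59.  26. -71. 114.  29.  60. -17.]
```

```bash
python3 - <<'E'
from h import *
line_to([493.5,25.5,80],v=50); print(state()["eef_pos"])
print(line_to([493.5,25.5,17],v=50,force_limit=8)); s=state();print(s["clock"],s["eef_pos"],s["contact_force"])
s=read_camera("scene")
cv2.imwrite("pics/c3.png",crop("scene",372,215,100,100,5,s))
E
```

```text
[493.49863374  25.78319932  79.97280138]
False
8.6833 [493.74184659  25.50427512  17.28647787] [ 0.42945045  0.10369147 -1.31131983]
```

View pics/c3.png

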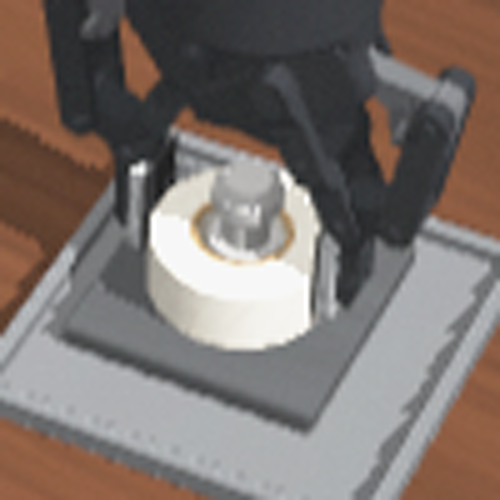

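The roll is down around the spindle. I'll release it, pick up the clip, and photograph the stand and the held clip.

```bash
python3 - <<'E'
from h import *
open_gripper(); sleep(.2); line_to([493.5,25.5,110],v=200)
move_pose([536.6,-215.5,80],[180,0,190.7]); print(state()["clock"])
t=read_camera("top");s=read_camera("scene")
print(line_to([536.6,-215.5,8.3],v=100,force_limit=10))
grasp(50); st=state();print(st["clock"],st["eef_pos"],st["ee_rot"],st["gripper_width"],st["grip_force"])
line_to([536.6,-215.5,100],v=150)
s2=read_camera("scene")
cv2.imwrite("pics/c4.png",np.hstack([crop("top",295,300,66,100,4,t),crop("scene",372,215,66,100,4,s),crop("scene",240,150,66,100,4,s2)]))
print(state()["clock"],state()["contact_force"])
E
```

```text
12.8083
False
14.425 [ 536.75108019 -215.57927457    8.54175339] [-1.79983238e+02  1.18272125e-02 -1.69298356e+02] 0.15699448353757173 48.98430036439095
15.2333 [-0.15922469 -0.07822682 -1.74450237]
```

View pics/c4.png

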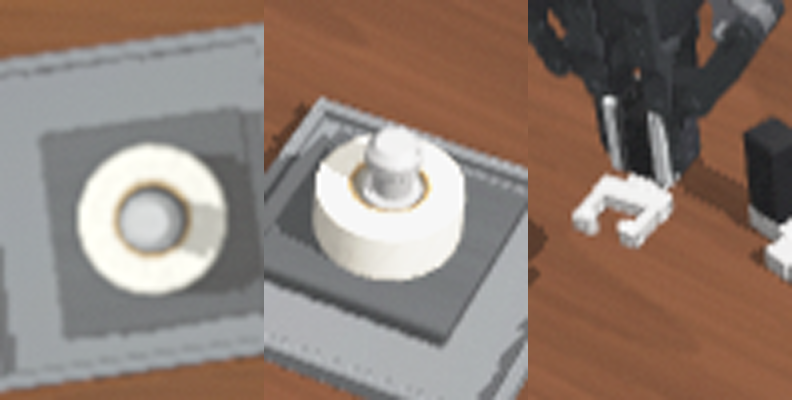

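The roll lies flat around the spindle with its head at top (299,303), so the spindle hasn't moved. The clip is held level. Next is the carry and the push along tray -y with a force limit.

```bash
python3 - <<'E'
from h import *
grasp(100)
S=np.array([493.5,28.3]);u=np.array([np.sin(np.radians(7.7)),-np.cos(np.radians(7.7))])
P=lambda d,z:[*(S+d*u),z]
move_pose(P(-66,110),[180,0,97.7]); print(state()["clock"])
line_to(P(-66,50),v=100)
line_to(P(-48,50),v=40,force_limit=8)
st=state();print(st["clock"],st["eef_pos"],P(-48,50),st["ee_rot"],st["contact_force"])
t=read_camera("top");s=read_camera("scene")
cv2.imwrite("pics/c5.png",np.hstack([crop("top",285,300,80,80,5,t),crop("scene",375,205,80,80,5,s)]))
E
```

```text
17.2
18.55 [487.08857704  75.70903854  50.04816212] [np.float64(487.068663099922), np.float64(75.86719358631214), 50] [ 1.79996258e+02 -6.88831391e-04  9.76721257e+01] [-1.08577012 -0.59210997 -1.03789524]
```

View pics/c5.png

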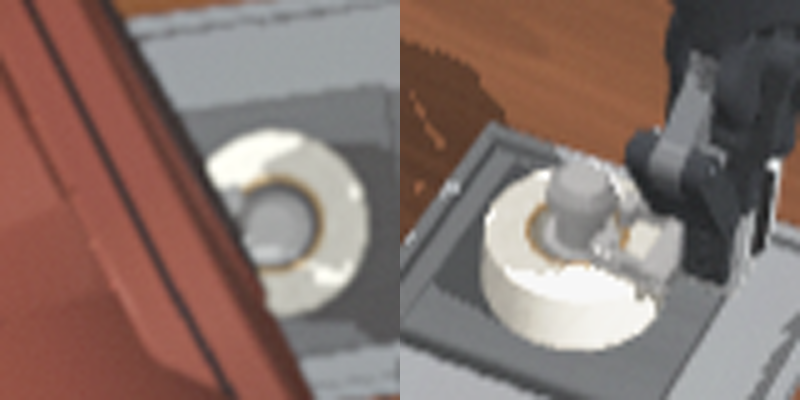

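The clip hovers level just above the roll and under the head, with its lips straddling the groove at scene crop (605,245). Now I push.

```bash
python3 - <<'E'
from h import *
S=np.array([493.5,28.3]);u=np.array([np.sin(np.radians(7.7)),-np.cos(np.radians(7.7))])
f0=state()["contact_force"]
print(line_to([*(S+8*u),50],v=8,force_limit=14))
st=state();p=st["eef_pos"];print(st["clock"],p,(p[:2]-S)@u,st["contact_force"]-f0,st["ee_rot"],st["gripper_width"])
s=read_camera("scene")
cv2.imwrite("pics/c6.png",crop("scene",370,205,100,80,6,s))
E
```

```text
True
22.6917 [490.67952828  45.38867176  49.80126704] -17.31249086262459 [-1.1982814   3.24709363  2.64105907] [-179.95955326   -0.28959947   97.82567994] 0.14649870443453575
```

View pics/c6.png

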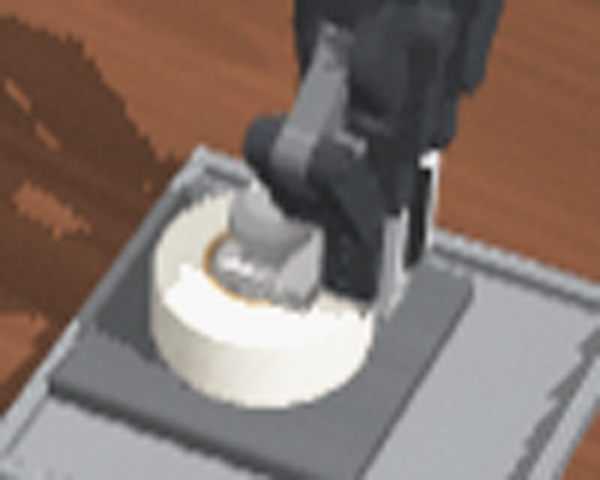

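```bash
python3 - <<'E'
from h import *
S=np.array([493.5,28.3]);u=np.array([np.sin(np.radians(7.7)),-np.cos(np.radians(7.7))])
for d in(0,10,14,18,23): print(d,proj("scene",[*(S+d*u),62.5])-proj("scene",[*S,62.5]))
b=state()["contact_force"]
r=line_to([*(S-10*u),50],v=6,force_limit=10)
st=state();p=st["eef_pos"];print(r,st["clock"],(p[:2]-S)@u,b,st["contact_force"],p[2])
E
```

```text
0 [[0. 0.]]
10 [[-5.62184034 -2.00737882]]
14 [[-7.86023356 -2.80663723]]
18 [[-10.09275144  -3.60379774]]
23 [[-12.87517179  -4.59731078]]
True 23.3917 -17.40470939113187 [0.08045673 2.6604461  0.34245707] [0.65175076 1.67461917 0.63987682] 49.45427347653601
```

The travel seen in the image is about 12 mm, against an expected 13.7 mm for a seated clip. A second push also met a hard stop at the same place, so the clip is seated. Now I release and check.

```bash
python3 - <<'E'
from h import *
p=state()["eef_pos"]
open_gripper(); sleep(.3); line_to([p[0],p[1],150],v=120)
line_to([p[0]-20,250,200],v=250); sleep(.3)
t=read_camera("top");s=read_camera("scene");print(state()["clock"])
cv2.imwrite("pics/c7.png",np.hstack([crop("top",298,300,66,80,6,t),crop("scene",368,205,66,80,6,s)]))
E
```

```text
26.7833
```

View pics/c7.png

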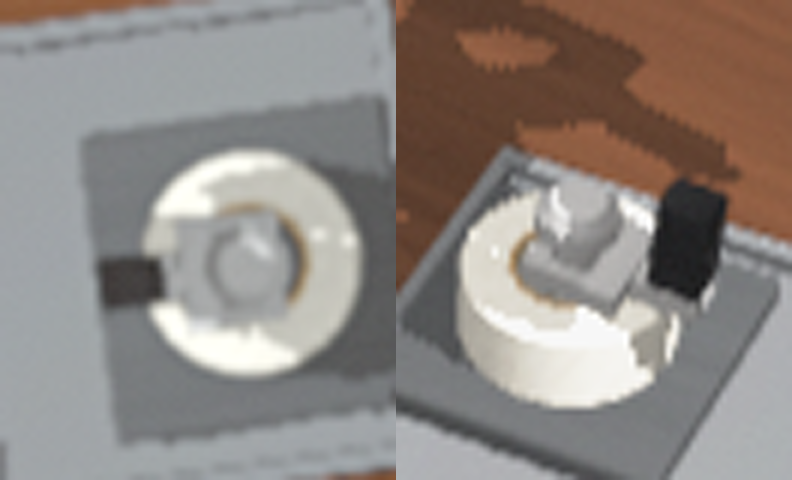

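```bash
python3 - <<'E'
from h import *
q=lambda u,v,z:pix("top",(265+u/6-.42,260+v/6-.42),z)[:2]
h=q(248,265,62.5);b=q(126,280,78);f=q(290,262,47);print(np.linalg.norm(b-h),np.linalg.norm(f-h),h,b,f,h-[493.5,28.3])
E
```

```text
32.81038401176941 11.405052321244986 [494.84426117  14.20124762] [490.54331959  46.72851619] [495.86769933   2.84220748] [  1.34426117 -14.09875238]
```

The block-to-head distance is about 32.8 mm (31 expected) and the lips reach 11.4 mm past the axis (10 expected), so the clip is home within the measuring error. The roll is flat and everything is released.

```bash
python3 -c "
from workcell import *
print(hand_in())"
```

```text
the job is handed in; nothing more can be done
None
```

I handed the job in at about 27 s of the 61 s allowed: the roll lies flat around the spindle, the middle-sized clip is snapped into the groove above it, and both are let go. The push was set to stop at 14 N, the pot, glue stick and pliers were not touched, and no verdict was returned.

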